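# Shut the sample bottle away in the bench chamber

### The arm

A 7-joint arm with a two-finger parallel gripper is mounted at the origin on a cart in front of the work surface, level with it; the furniture and walls round the work are solid. World frame = base frame: x ahead of the robot, y to its left, z up, the work surface at z = 0. Lengths are in m, angles in rad, forces in N, time in s.
With the tool pointing down it reaches from about 0.35 to 0.9 m from the base axis. Payload 8.1 kg.
Tool frame: the origin (TCP) lies midway between the tips of the shut fingers; the grasp point (between the pads) lies arm.grasp_offset behind it (arm.grasp_offset is the distance from the TCP to the grasp point, in m); z points along the fingers, y is the line along which they close (so a half turn about z gives the same grasp; the last joint's range is limited). The gripper opens to 92 mm and grips with 3 to 60 N. Pads are 19 mm wide; open, the fingers measure 130 mm over their backs; the gripper's body (75 mm by 190 mm) begins 47 mm behind the grasp point.
Start: joints at [1.051, 0.434, 0.025, 1.573, -0.012, 1.134, -0.075], TCP at [0.253, -0.572, 0.227] pointing down, gripper open.
Joint ranges: [-2.62, 2.62], [-0.44, 2.09], [-1.27, 1.32], [0.08, 2.57], [-1.32, 4.46], [0.12, 2], [-2.74, 2.74]. Speed limits (rad/s): [2.22, 2.22, 3.01, 3.01, 3.14, 3.14, 3.14].

### API

Orientations are given as a rotation vector (axis times angle).
In Python, from cell import observe, imaging, arm gives the robot as it stands.
- The arm moves only by the tool apply_moves, never from a script. Its argument "commands" is a list of rows, each a list of 5 numbers: the opening in per cent of the stroke, from 0 (shut) to 100 (fully open), then the shift along the world's x, y, z in units of 0.06 m (1.0 is 0.06 m), then the turn about the world's z in units of 0.5 rad (1.0 is 0.5 rad). A call has 1 to 12 rows; each row shifts and turns the commanded pose from where the row before left it; what a row does not reach is not made up. A row lasts 1/8 s, in which the tool goes at most 62.5 mm and 10.7 degrees, less where a joint would pass 70% of its speed; a pose out of reach is approached as far as the arm can. A call with a number of a shift or a turn outside -1 to 1 is refused whole. A call with a gripper value outside its range is refused whole. The fingers move at their own pace and stop on an object; "newtons" is the grip in N (left out, the last holds). Time passes only in rows, so rows that do not move let the fingers close. It gives the time, the measured TCP pose, the force, the opening and the grip force at its end, in the units of the state.
- observe(): the state, without advancing time (a new reading comes with each control period).
- imaging.get_image(name): name is "scene" or "side" or "wrist"; returns (picture, depth): 480x640x3 uint8, red, green, blue; 480x640 float32, m along the optical axis (not along the pixel's ray), 0 where there is no reading.
- imaging.camera_params(name): a dict with "camera_matrix" (3x3 intrinsics, pixels), "origin" and "rotation" of the camera in the world; the wrist camera has in their place "tool_from_camera" (4x4, takes a point from camera to tool coordinates, whose origin is the TCP and whose axes are the flange's). Camera axes: x right, y up, looking along -z (the intrinsics and any distortion apply to the point x, -y, -z); pixel columns grow to the right and rows downward; lengths in m; the calibration is good to about 2 mm. A picture is of the moment at which its call begins: read the wrist's pose just before it. camera_params takes no time and is no camera call.
- arm.sign_off(): hands the job in; it is judged then, once.
The state is a dict: "clock": time; "joints": joint angles; "dq": joint speeds; "joint_efforts": joint torques, N m; "position": TCP position; "ee_rot": TCP orientation; "force": force on the tool from outside, world axes, zero at the start; "ft_torque": the same for the moment, N m; "width": opening from 0.0 (shut) to 1.0 (fully open); "gripper_force": force on a finger pad.
Only numpy, scipy, OpenCV 4.12 (cv2) and the standard library are available. Lean on these libraries where they do the work, as an engineer would, in place of code of your own. Each camera call takes 0.05 s, during which the arm holds its last target. There are 200 camera calls.

### The job

The small sample bottle stands on the pulled-out tray of the little bench chamber. With the fingertips gently push the tray fully home, so that the bottle rides in standing upright and untouched, then as gently push the chamber's door fully shut; do not move the door in over the tray before the tray is home. Pick nothing up, and leave the jar and the beaker beside the chamber where they stand.

Things in the scene. Friction and masses are not known exactly. Their poses are not given: they have to be found in the camera images.
- chamber: Fixed grey sheet-metal bench chamber, 150 (own x) x 160 (own y) x 100 mm high, standing on the bench. Origin: centre of its underside at bench level; z up, own x points from the open front into the depth, so the open front looks to own -x. The front rim lies at own x = -75 mm. Its place and yaw vary.
- tray (a joint): Slide of the aluminium tray, in m: 0 = fully home, grows as the tray is pulled out along the chamber's own -x, at most 0.10. Starts 0.05 to 0.10 out. Sliding friction about 1.5 N plus 4 N per m/s; it stays where it is left.
- tray_front (a point): Centre of the outer (own -x) face of the tray's upright front plate, 47 mm above the bench; axes as the chamber's. The plate is flat, without a handle, 136 mm wide (own y), 4 mm thick and reaches from 14 to 80 mm above the bench. With the tray home this point lies at chamber x = -77 mm, y = 0 (2 mm proud of the chamber's rim), so it can be pushed home without reaching inside.
- tray_floor (a point): Point on the upper face of the tray's floor, 17 mm above the bench; axes as the chamber's. The floor reaches from 73 mm before it (own -x) to 64 mm behind it and 65 mm to either side, with a rim 8 mm high.
- door (a joint): Hinge of the chamber's door, in rad: 0 = shut, grows as it opens towards the front; starts 1.52 to 1.78 (about square to the front), at most 1.95. The hinge line is upright at the front right corner, at chamber x = -82, y = -80 mm. Friction about 0.04 N m plus a light damping of 0.03 N m per rad/s; no latch or spring, it stays where it is left.
- door_hinge (a point): Point on the door's hinge line, 53 mm above the bench. Its axes turn with the door: own +y runs from the hinge along the door to its free edge, own -x is the outward normal of the outer face, which lies 7 mm from the hinge line. Door shut: the axes equal the chamber's. Opening by an angle a turns them by +a about z (counterclockwise from above).
- door_edge (a point): Middle of the free upright edge on the door's outer face: 158 mm from the hinge line along the door, 53 mm above the bench; axes as door_hinge. The door is a flat panel 6 mm thick, white frame and clear window, from 7 to 99 mm above the bench, without a handle.
- sample_bottle: Loose small clear glass bottle with a red cap, 34 mm across, 69 mm tall, about 0.09 kg, standing on the tray. Origin: centre of its underside, z up along its axis.
- jar: Bystander: loose white jar with a blue lid, 45 mm across, 36 mm tall, ahead and left of the tray (chamber's own +y). Origin: centre of its underside, z up. (A similar one far off to the right, among the fixed things of the bench, is no part of the task.)
- beaker: Bystander: loose glass beaker, about 50 mm across, 58 mm tall, right of the chamber (own -y). Origin: centre of its underside, z up. (A similar one far off to the right, among the fixed things of the bench, is no part of the task.)
Things that resemble listed ones, but are neither listed nor needed, are in the scene too. What is shaped like the sample_bottle but orange is not meant.

How it is judged:
By the outcome, as a careful person would: the job done as asked, in the order asked, and still so for the second after the job is handed in, with the robot touching nothing.
It also fails if it takes over 51 s, if anything falls off the work surface, if the arm or the gripper's body presses on something with over 40 N, if the wrist force passes 120 N, or if a joint passes its speed limit or range.

## Working session

There is one attempt and no reset: what is moved stays moved. The work goes in short steps, Python scripts to look and compute and a tool call to move; the robot and the scene stay as the last step left them, time stands still between calls to the robot, and variables do not carry over. Pictures are saved under pics/ and viewed, at most 10 in all, crops included, and the job is handed in when it is done.

Besides the shell and the picture viewer there is one more tool, called after "Call:" as name(argument=value, ...), one argument or row to a line, values as JSON. apply_moves: Moves the arm, as the interface text tells. Its arguments: {"type":"object","properties":{"commands":{"type":"array"},"newtons":{"type":"number"}},"required":["commands"]}

```bash
mkdir -p pics
cat > h.py <<'E'
import numpy as np, cv2
from cell import observe, imaging, arm
def grab(n,tag):
    s=observe(); p,d=imaging.get_image(n); cv2.imwrite(f'pics/{tag}.png',p[:,:,::-1]); np.savez(f'pics/{tag}.npz',d=d,pos=s['position'],rot=s['ee_rot']); return p,d
def world(n,tag):
    z=np.load(f'pics/{tag}.npz'); d=z['d']; c=imaging.camera_params(n); K=np.array(c['camera_matrix'])
    v,u=np.mgrid[:480,:640]; P=np.stack([(u-K[0,2])/K[0,0]*d,-(v-K[1,2])/K[1,1]*d,-d],-1)
    if n=='wrist':
        T=np.array(c['tool_from_camera']); R=cv2.Rodrigues(z['rot'])[0]; P=P@T[:3,:3].T+T[:3,3]; W=P@R.T+z['pos']
    else: W=P@np.array(c['rotation']).T+np.array(c['origin'])
    W[d==0]=np.nan; return W
E
python3 -c "
from h import *
grab('scene','s0');grab('side','d0')
print(observe()); print({k:v for k,v in imaging.camera_params('scene').items()})"
```

```text
{'clock': 0.1, 'joints': array([ 1.05140045,  0.43513706,  0.02500895,  1.57398518, -0.01162581,
        1.13399001, -0.07514655]), 'dq': array([-0.00016849, -0.0006733 ,  0.00112767, -0.00230126, -0.00093196,
       -0.00097289, -0.00036542]), 'joint_efforts': array([ 2.56662934e-03, -6.69125962e+01,  9.87918377e-01, -3.15146828e+01,
       -6.04847074e-02,  3.74031882e-02,  3.26489521e-05]), 'position': array([ 0.25278242, -0.57111423,  0.22604204]), 'ee_rot': array([-3.07238462e+00, -6.49456781e-01,  6.24211079e-04]), 'force': array([ 0.61324606, -0.24946536,  0.4566214 ]), 'ft_torque': array([-0.00526317,  0.03249195, -0.0222302 ]), 'gripper_force': 0.0, 'width': 0.9983427434858837}
{'camera_matrix': array([[438.04265685,   0.        , 318.27580666],
       [  0.        , 438.04265685, 237.22945963],
       [  0.        ,   0.        ,   1.        ]]), 'origin': array([0.12705559, 0.236903  , 0.53216932]), 'rotation': array([ 0.43237095, -1.16363761, -2.15484519])}
```

View pics/s0.png

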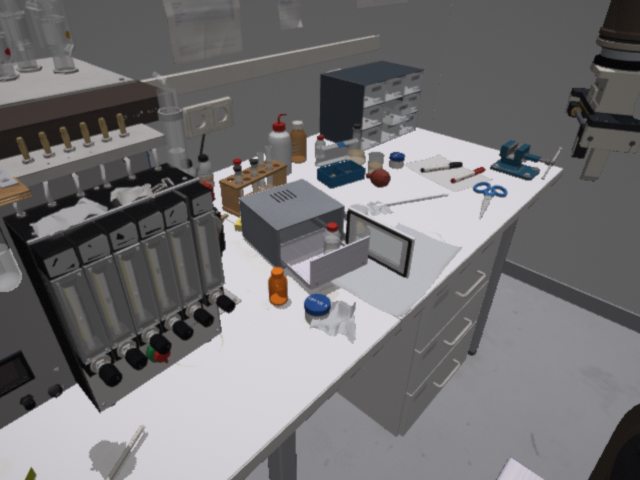

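View pics/d0.png

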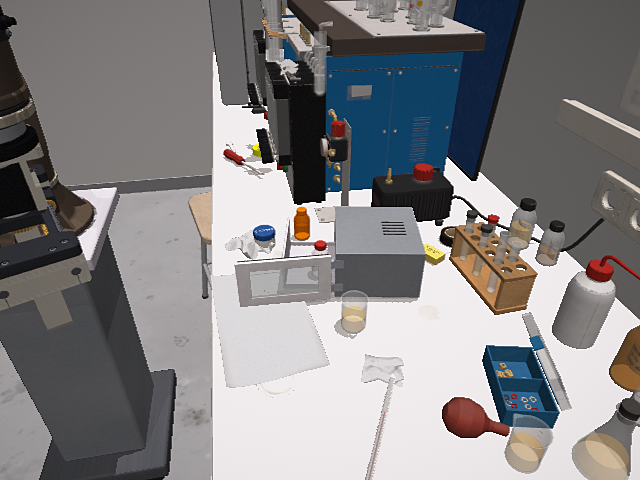

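The scene view shows the chamber at (295,215), the tray's front plate at (340,262), the red-capped clear bottle at (332,238), the door at (380,240) and the jar at (317,305). The orange bottle at (278,287) is a decoy. In the side view the beaker is at (353,313), and a second beaker at (528,443) is a decoy.

```bash
sed -i "s/np.array(c\['rotation'\]).T/(lambda r: r if r.ndim==2 else cv2.Rodrigues(r)[0])(np.array(c['rotation'])).T/" h.py
python3 - <<'E'
from h import *
np.set_printoptions(precision=4,suppress=True)
for n,t,box in(('scene','s0',(165,250,235,350)),('side','d0',(200,270,330,425))):
    W=world(n,t); 
    a,b,c,e=box; m=np.zeros((480,640),bool); m[a:b,c:e]=1; Q=W[m]; Q=Q[abs(Q[:,2]-.1)<.004]
    r=cv2.minAreaRect((Q[:,:2]*1000).astype(np.float32)); print(n,len(Q),np.median(Q[:,2]),r,cv2.boxPoints(r))
W=world('scene','s0')
for nm,px in dict(plateTL=(311,257),plateTR=(366,236),plateBL=(311,282),plate=(340,262),cap=(332,227),bot=(334,241),doorTL=(349,213),doorTR=(410,241),doorBR=(407,273),jar=(317,301),orange=(277,272)).items(): print(nm,np.nanmedian(W[px[1]-1:px[1]+2,px[0]-1:px[0]+2].reshape(-1,3),0))
W=world('side','d0')
for nm,px in dict(beaker=(353,318),door_l=(240,285),door_r=(329,285),cap=(320,245),jar=(263,231)).items(): print(nm,np.nanmedian(W[px[1]-1:px[1]+2,px[0]-1:px[0]+2].reshape(-1,3),0))
p=cv2.imread('pics/s0.png')[160:340,220:440]; q=cv2.imread('pics/d0.png')[190:340,220:440]
cv2.imwrite('pics/crop.png',cv2.resize(p,(733,600),interpolation=cv2.INTER_CUBIC))
E
```

```text
scene 3027 0.09951067138730524 ((737.9298095703125, -319.218994140625), (166.21267700195312, 281.1669006347656), 78.54899597167969) [[ 583.6456 -372.7611]
 [ 859.2158 -428.5811]
 [ 892.214  -265.6769]
 [ 616.6438 -209.8569]]
side 4101 0.09935505923251353 ((685.3646850585938, -308.80328369140625), (169.48167419433594, 158.65518188476562), 78.59034729003906) [[ 590.8411 -376.1767]
 [ 746.3609 -407.5623]
 [ 779.8882 -241.4299]
 [ 624.3685 -210.0443]]
plateTL [ 0.6061 -0.2785  0.0167]
plateTR [ 0.5397 -0.3692  0.0556]
plateBL [ 0.5401 -0.2083  0.0323]
plate [ 0.5269 -0.2714  0.0502]
cap [ 0.58   -0.3088  0.0856]
bot [ 0.5711 -0.3047  0.0593]
doorTL [ 0.5851 -0.3653  0.0909]
doorTR [ 0.4389 -0.3603  0.0932]
doorBR [ 0.4363 -0.3632  0.0211]
jar [ 0.4964 -0.176   0.0359]
orange [ 0.5713 -0.1558  0.0691]
beaker [ 0.6111 -0.4612  0.0347]
door_l [ 0.4405 -0.3694  0.0549]
door_r [ 0.5901 -0.3757  0.0375]
cap [ 0.584  -0.3232  0.085 ]
jar [ 0.4935 -0.1784  0.0352]
```

View pics/crop.png

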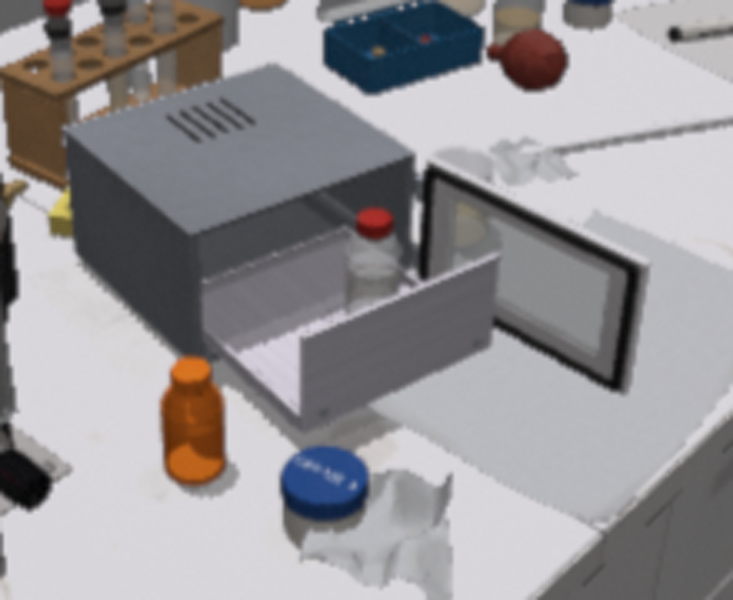

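The crop confirms the clear, red-capped bottle standing on the tray at crop pixel (372,255). The door is open roughly square, and the jar and orange bottle stand ahead and left. From this: chamber centre about (0.685,-0.309) with yaw about -11.4°, tray out about 85 mm, door about 1.73 rad open.

Next I move above the spot in front of the plate.

Call:
apply_moves(
  commands=[
    [0,0.3,0.4,0,-0.1],
    [0,0.32,0.42,0,-0.1],
    [0,0.32,0.42,0,-0.1],
    [0,0.32,0.42,0,-0.1],
    [0,0.32,0.42,0,-0.1],
    [0,0.32,0.42,0,-0.1],
    [0,0.32,0.42,0,-0.1],
    [0,0.32,0.42,0,-0.1],
    [0,0.32,0.42,0,-0.11],
    [0,0.32,0.42,0,-0.11],
    [0,0.32,0.42,0,-0.11],
    [0,0.25,0.42,0,-0.11],
  ],
)

```text
clock: 1.6
position: [0.4785, -0.2692, 0.2264]
ee_rot: [-3.125, 0.321, 0.001]
force: [-0.1, 0.1, -0.2]
width: 0.003
gripper_force: 0.0
```

Run:
```python
from h import *
print(arm.grasp_offset); grab('wrist','w0'); s=observe(); print(s['position'],s['ee_rot'],s['joints'],s['force'],s['clock'])
```

```text
0.0188
[ 0.48085289 -0.26481653  0.22634839] [-3.12276872e+00  3.17691563e-01 -5.53405973e-04] [ 0.404524    0.31294773  0.00436591  1.76008774 -0.00459599  1.06904669
 -1.36267692] [1.20714169 3.45194351 0.44000764] 1.65
```

View pics/w0.png

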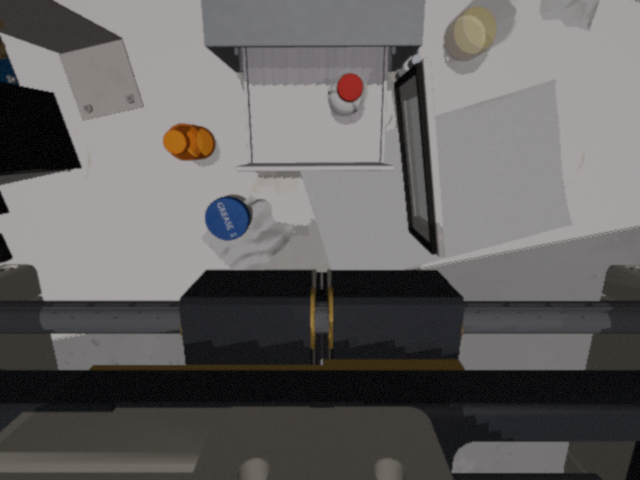

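The wrist view shows the plate's top edge from (237,166) to (393,168), the roof's front edge from (205,46) to (421,46), the cap at (350,87), and the door from its hinge end (420,62) to its free edge (432,248). The tool is square to the chamber.

Run:
```python
from h import *
np.set_printoptions(precision=4,suppress=True)
c=imaging.camera_params('wrist'); K=np.array(c['camera_matrix']);T=np.array(c['tool_from_camera']);z=np.load('pics/w0.npz');R=cv2.Rodrigues(z['rot'])[0]
def ray(u,v,h):
    d=np.array([(u-K[0,2])/K[0,0],-(v-K[1,2])/K[1,1],-1]); d=R@T[:3,:3]@d; o=R@T[:3,3]+z['pos']; return (o+d*(h-o[2])/d[2])[:2]
fl,fr=ray(205,46,.1),ray(421,46,.1); pl,pr=ray(237,165,.08),ray(393,168,.08)
print('rim',fl,fr,np.linalg.norm(fl-fr),'plate',pl,pr,np.linalg.norm(pl-pr)); print('cap',ray(350,87,.086),'edge',ray(436,251,.099),ray(424,62,.099),'jar',ray(228,218,.036))
ey=(fl-fr)/np.linalg.norm(fl-fr); ex=np.array([ey[1],-ey[0]]); m=(fl+fr)/2; p=(pl+pr)/2
print('yaw',np.arctan2(ex[1],ex[0]),'tooly',np.arctan2(R[1,1],R[0,1]),'C',m+.075*ex,'ext',(m-p)@ex-.0)
```

```text
rim [ 0.6323 -0.2149] [ 0.6001 -0.3696] 0.15805280450395556 plate [ 0.5449 -0.2105] [ 0.5154 -0.3398] 0.13262470889948996
cap [ 0.5851 -0.3151] edge [ 0.4415 -0.3614] [ 0.5892 -0.3707] jar [ 0.4959 -0.1772]
yaw -0.20487985196890757 tooly -1.7755880651909488 C [ 0.6896 -0.3075] ext 0.08769238289198628
```

Call:
apply_moves(
  commands=[
    [0,0,0,-0.3,0],
    [0,0,0,-0.5,0],
    [0,0,0,-0.5,0],
    [0,0,0,-0.5,0],
    [0,0,0,-0.5,0],
    [0,0,0,-0.35,0],
    [0,0,0,-0.2,0],
    [0,0.1,-0.02,0,0],
    [0,0.1,-0.02,0,0],
    [0,0.1,-0.02,0,0],
  ],
)

```text
clock: 2.9
position: [0.4972, -0.2743, 0.0566]
ee_rot: [3.125, -0.319, 0.003]
force: [-0.7, 0.7, 0.2]
width: 0.007
gripper_force: 0.0
```

Call:
apply_moves(
  commands=[
    [0,0.06,-0.01,0,0],
    [0,0.06,-0.01,0,0],
    [0,0.06,-0.01,0,0],
    [0,0.06,-0.01,0,0],
    [0,0.06,-0.012,0,0],
    [0,0.06,-0.012,0,0],
    [0,0.06,-0.012,0,0],
    [0,0.06,-0.012,0,0],
    [0,0.06,-0.012,0,0],
    [0,0.06,-0.012,0,0],
    [0,0.06,-0.012,0,0],
    [0,0.06,-0.012,0,0],
  ],
)

```text
clock: 4.4
position: [0.5393, -0.2822, 0.0557]
ee_rot: [3.125, -0.319, -0.0]
force: [-1.0, -0.2, -0.2]
width: 0.005
gripper_force: 0.8
```

Call:
apply_moves(
  commands=[
    [0,0.07,-0.014,0,0],
    [0,0.07,-0.014,0,0],
    [0,0.07,-0.014,0,0],
    [0,0.07,-0.014,0,0],
    [0,0.07,-0.014,0,0],
    [0,0.07,-0.014,0,0],
    [0,0.07,-0.014,0,0],
    [0,0.07,-0.014,0,0],
    [0,0.07,-0.014,0,0],
    [0,0.07,-0.014,0,0],
    [0,0.06,-0.012,0,0],
    [0,0.05,-0.01,0,0],
  ],
)

```text
clock: 5.9
position: [0.5881, -0.2918, 0.0558]
ee_rot: [3.125, -0.319, 0.0]
force: [-2.0, -0.5, -0.3]
width: 0.004
gripper_force: 0.8
```

Run:
```python
from h import *
a,_=grab('scene','s1'); b,_=grab('side','d1')
o=np.hstack([cv2.resize(a[160:340,220:440],(400,327)),cv2.resize(b[190:340,220:440],(400,327))]); cv2.imwrite('pics/c1.png',o[:,:,::-1])
s=observe(); print(s['position'],s['force'])
```

```text
[ 0.58849502 -0.29164757  0.0558216 ] [-0.46346004  1.39833074  0.75517295]
```

View pics/c1.png

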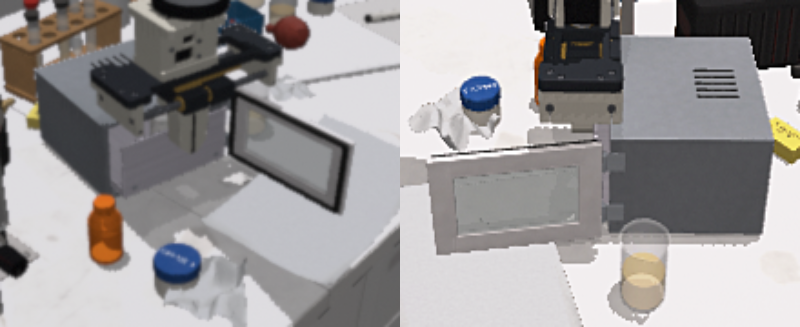

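The tray is nearly home, with the plate just outside the rim, and the gripper body clears the roof. The bystanders are untouched. I continue slowly until I feel the stop.

Call:
apply_moves(
  commands=[
    [0,0.03,-0.006,0,0],
    [0,0.04,-0.008,0,0],
    [0,0.04,-0.008,0,0],
    [0,0.04,-0.008,0,0],
    [0,0.03,-0.006,0,0],
    [0,0.03,-0.006,0,0],
  ],
)

```text
clock: 6.75
position: [0.6005, -0.2942, 0.0557]
ee_rot: [-3.125, 0.319, 0.0]
force: [-0.7, 1.0, -0.0]
width: 0.006
gripper_force: 0.8
```

Call:
apply_moves(
  commands=[
    [0,0.02,-0.004,0,0],
    [0,0.02,-0.004,0,0],
    [0,0.02,-0.004,0,0],
  ],
)

```text
clock: 7.12
position: [0.6018, -0.2945, 0.0555]
ee_rot: [-3.124, 0.319, 0.007]
force: [-11.3, 4.8, 8.9]
width: 0.003
gripper_force: 6.4
```

Call:
apply_moves(
  commands=[
    [0,0.02,-0.004,0,0],
    [0,0.02,-0.004,0,0],
  ],
)

```text
clock: 7.38
position: [0.6018, -0.2945, 0.0554]
ee_rot: [-3.123, 0.32, 0.014]
force: [-20.6, 7.7, 17.2]
width: 0.005
gripper_force: 10.9
```

The stop is reached at x = 0.6018 with firm force. I back off, lift, and move to the outer side of the door.

Call:
apply_moves(
  commands=[
    [0,-0.1,0.02,0,0],
    [0,-0.2,0.04,0,0],
    [0,-0.4,0.08,0,0],
    [0,-0.2,0.04,0.3,0],
    [0,0,0,0.6,0],
    [0,0,0,0.6,0],
    [0,0,0,0.6,0],
    [0,0,0,0.4,0],
  ],
)

```text
clock: 8.38
position: [0.5527, -0.2851, 0.2078]
ee_rot: [3.124, -0.319, 0.004]
force: [0.3, 1.2, 0.1]
width: 0.003
gripper_force: 0.0
```

Run:
```python
from h import *
grab('wrist','w1'); s=observe(); print(s['position'],s['ee_rot'],s['force'])
```

```text
[ 0.55387269 -0.28566055  0.21066438] [ 3.12329908 -0.31910488  0.00981957] [ 0.91771163 -0.37950451  1.78967091]
```

View pics/w1.png

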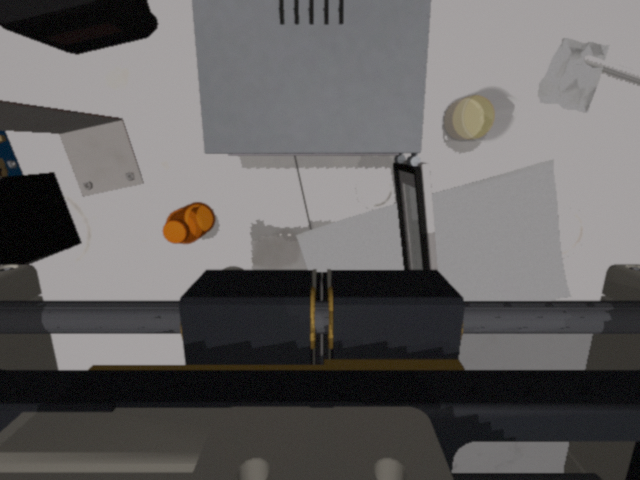

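The roof's front edge now hides the plate, so the tray is home. The door is still at (412,160) to (415,268). I move over to its outer side.

Call:
apply_moves(
  commands=[
    [0,-0.12,-0.18,0,0.2],
    [0,-0.12,-0.18,0,0.3],
    [0,-0.12,-0.18,0,0.3],
    [0,-0.12,-0.18,0,0.3],
    [0,-0.12,-0.18,0,0.3],
    [0,-0.12,-0.18,0,0.3],
    [0,-0.12,-0.18,0,0.3],
    [0,-0.12,-0.18,0,0.3],
    [0,-0.12,-0.18,0,0.3],
    [0,-0.12,-0.18,0,0.3],
    [0,-0.12,-0.18,0,0.3],
    [0,-0.12,-0.18,0,0.24],
  ],
)

```text
clock: 9.93
position: [0.4655, -0.4147, 0.2054]
ee_rot: [2.276, 2.165, -0.0]
force: [-0.1, 0.0, -0.5]
width: 0.003
gripper_force: 0.0
```

Run:
```python
from h import *
s=observe(); R=cv2.Rodrigues(s['ee_rot'])[0]
print(s['position'],'tooly',np.arctan2(R[1,1],R[0,1]),s['joints'])
C=np.array([.6880,-.308]);y=-.205
rot=lambda a:np.array([[np.cos(a),-np.sin(a)],[np.sin(a),np.cos(a)]])
H=C+rot(y)@[-.082,-.08]
P=None
for a in [1.72]+list(np.arange(1.65,-.01,-.15)):
    p=H+rot(y+a)@[-(.007+.0095),.125]; print('%.2f'%a,p.round(4),'turn to',round(y+a-np.pi/2,3), '' if P is None else ((p-P)/.06).round(2)); P=p
```

```text
[ 0.46545606 -0.41474037  0.20541143] tooly -0.049847451663486454 [ 0.87526267  0.47671786 -0.34324434  1.58226608  0.1732209   1.11225973
  0.44071278]
1.72 [ 0.4657 -0.3791] turn to -0.056 
1.65 [ 0.4653 -0.3703] turn to -0.126 [-0.01  0.15]
1.50 [ 0.4667 -0.3515] turn to -0.276 [0.02 0.31]
1.35 [ 0.4708 -0.333 ] turn to -0.426 [0.07 0.31]
1.20 [ 0.4776 -0.3154] turn to -0.576 [0.11 0.29]
1.05 [ 0.487 -0.299] turn to -0.726 [0.16 0.27]
0.90 [ 0.4987 -0.2842] turn to -0.876 [0.2  0.25]
0.75 [ 0.5125 -0.2713] turn to -1.026 [0.23 0.21]
0.60 [ 0.5281 -0.2606] turn to -1.176 [0.26 0.18]
0.45 [ 0.5451 -0.2524] turn to -1.326 [0.28 0.14]
0.30 [ 0.5631 -0.2468] turn to -1.476 [0.3  0.09]
0.15 [ 0.5818 -0.2439] turn to -1.626 [0.31 0.05]
0.00 [ 0.6007 -0.2439] turn to -1.776 [0.31 0.  ]
```

Call:
apply_moves(
  commands=[
    [0,0,0,-0.25,0],
    [0,0,0,-0.45,0],
    [0,0,0,-0.5,0],
    [0,0,0,-0.5,0],
    [0,0,0,-0.42,0],
    [0,0,0,-0.2,0],
    [0,0,0,-0.1,0],
    [0,0,0.1,0,0],
    [0,0,0.1,0,0],
    [0,0,0.1,0,0],
    [0,0,0.08,0,0],
  ],
)

```text
clock: 11.3
position: [0.4663, -0.3911, 0.061]
ee_rot: [2.28, 2.16, 0.0]
force: [0.1, 0.2, -0.3]
width: 0.002
gripper_force: 0.0
```

Call:
apply_moves(
  commands=[
    [0,0,0.07,0,0],
    [0,0,0.07,0,0],
    [0,0,0.07,0,-0.05],
    [0,0,0.07,0,-0.07],
    [0,0,0.07,0,-0.07],
    [0,0,0.07,0,-0.07],
    [0,0,0.08,0,-0.07],
    [0,0.01,0.08,0,-0.07],
    [0,0.01,0.08,0,-0.07],
    [0,0.01,0.08,0,-0.07],
  ],
)

```text
clock: 12.55
position: [0.4679, -0.3468, 0.0606]
ee_rot: [2.553, 1.831, 0.0]
force: [1.0, -1.7, -0.3]
width: 0.007
gripper_force: 0.2
```

Run:
```python
from h import *
a,_=grab('scene','s2'); b,_=grab('side','d2')
o=np.hstack([cv2.resize(a[160:340,220:440],(400,327)),cv2.resize(b[190:340,220:440],(400,327))]); cv2.imwrite('pics/c2.png',o[:,:,::-1])
s=observe(); R=cv2.Rodrigues(s['ee_rot'])[0]; print(s['position'],s['force'],np.arctan2(R[1,1],R[0,1]))
```

```text
[ 0.4681339  -0.34625913  0.06058505] [0.56810088 0.44293824 0.27201628] -0.3245048683289444
```

View pics/c2.png

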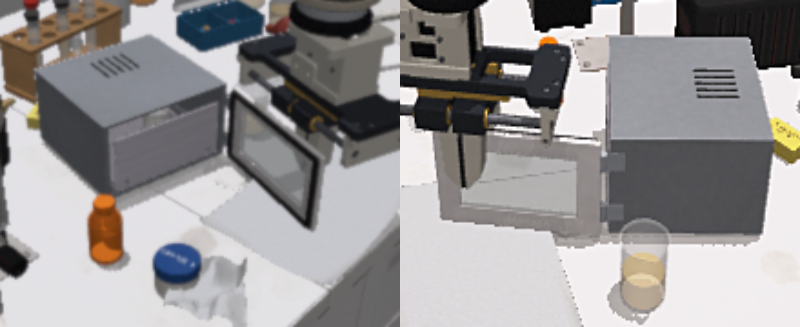

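The tray is flush in the chamber. The door is now following the fingertips, at about 1.46 rad, and the gripper body is above its top edge. I continue along the arc.

Call:
apply_moves(
  commands=[
    [0,0.015,0.08,0,-0.075],
    [0,0.015,0.08,0,-0.075],
    [0,0.02,0.08,0,-0.075],
    [0,0.025,0.075,0,-0.075],
    [0,0.025,0.075,0,-0.075],
    [0,0.03,0.07,0,-0.075],
    [0,0.03,0.07,0,-0.075],
    [0,0.04,0.07,0,-0.075],
    [0,0.04,0.07,0,-0.075],
    [0,0.04,0.065,0,-0.075],
    [0,0.04,0.065,0,-0.075],
    [0,0.045,0.065,0,-0.075],
  ],
)

```text
clock: 14.15
position: [0.4896, -0.2952, 0.0605]
ee_rot: [-2.896, -1.217, 0.0]
force: [-0.9, -0.1, -1.1]
width: 0.007
gripper_force: 0.2
```

Call:
apply_moves(
  commands=[
    [0,0.05,0.063,0,-0.075],
    [0,0.05,0.06,0,-0.075],
    [0,0.05,0.06,0,-0.07],
    [0,0.055,0.058,0,-0.075],
    [0,0.058,0.055,0,-0.075],
    [0,0.058,0.054,0,-0.07],
    [0,0.06,0.052,0,-0.075],
    [0,0.06,0.05,0,-0.075],
    [0,0.065,0.046,0,-0.075],
    [0,0.065,0.045,0,-0.075],
    [0,0.065,0.045,0,-0.075],
    [0,0.065,0.043,0,-0.075],
  ],
)

```text
clock: 15.65
position: [0.532, -0.2572, 0.0606]
ee_rot: [3.094, 0.546, 0.0]
force: [-0.1, 0.9, 0.8]
width: 0.003
gripper_force: 0.2
```

Call:
apply_moves(
  commands=[
    [0,0.07,0.038,0,-0.075],
    [0,0.07,0.035,0,-0.075],
    [0,0.07,0.034,0,-0.075],
    [0,0.07,0.032,0,-0.075],
    [0,0.075,0.026,0,-0.075],
    [0,0.075,0.024,0,-0.075],
    [0,0.075,0.022,0,-0.075],
    [0,0.075,0.02,0,-0.075],
  ],
)

```text
clock: 16.65
position: [0.5669, -0.2434, 0.0605]
ee_rot: [3.141, 0.077, 0.0]
force: [-0.9, -0.5, -0.4]
width: -0.001
gripper_force: 0.2
```

Call:
apply_moves(
  commands=[
    [0,0.075,0.015,0,-0.075],
    [0,0.075,0.012,0,-0.075],
    [0,0.075,0.01,0,-0.075],
    [0,0.06,0.006,0,-0.06],
    [0,0.05,0.004,0,-0.05],
    [0,0.04,0.002,0,-0.04],
    [0,0.04,0,0,-0.04],
  ],
)

```text
clock: 17.52
position: [0.5915, -0.2405, 0.0605]
ee_rot: [-3.132, 0.246, 0.0]
force: [0.4, -0.2, -0.2]
width: 0.004
gripper_force: 0.2
```

Call:
apply_moves(
  commands=[
    [0,0.03,0,0,-0.03],
    [0,0.03,0,0,-0.03],
    [0,0.025,0,0,-0.02],
  ],
)

```text
clock: 17.9
position: [0.5966, -0.2406, 0.0605]
ee_rot: [3.126, -0.308, -0.0]
force: [-0.3, 0.8, -0.9]
width: 0.003
gripper_force: 0.1
```

Call:
apply_moves(
  commands=[
    [0,0.03,0,0,-0.015],
    [0,0.03,-0.004,0,0],
    [0,0.03,-0.004,0,0],
  ],
)

```text
clock: 18.27
position: [0.6004, -0.2409, 0.0604]
ee_rot: [-3.125, 0.319, 0.005]
force: [-9.6, 1.8, 7.5]
width: 0.002
gripper_force: 5.2
```

Call:
apply_moves(
  commands=[
    [0,0.02,-0.004,0,0],
    [0,0.02,-0.004,0,0],
  ],
)

```text
clock: 18.52
position: [0.6004, -0.2408, 0.0603]
ee_rot: [-3.124, 0.319, 0.012]
force: [-18.3, 4.5, 14.8]
width: 0.006
gripper_force: 9.3
```

The door is against its stop at x = 0.6004. I back off straight and check.

Call:
apply_moves(
  commands=[
    [0,-0.08,0.015,0,0],
    [0,-0.2,0.04,0,0],
    [0,-0.5,0.1,0,0],
    [0,-0.6,0,0.3,0],
    [0,-0.4,-0.3,0.6,0],
    [0,-0.3,-0.5,0.6,0],
    [0,-0.3,-0.5,0.6,0],
    [0,-0.2,-0.3,0.3,0],
    [0,0,0,0,0],
    [0,0,0,0,0],
  ],
)

```text
clock: 19.77
position: [0.4497, -0.3269, 0.2038]
ee_rot: [-3.125, 0.317, 0.001]
force: [0.8, 1.1, -0.1]
width: 0.004
gripper_force: 0.0
```

Run:
```python
from h import *
np.set_printoptions(precision=4,suppress=True)
a,_=grab('scene','s3'); b,_=grab('side','d3')
o=np.hstack([cv2.resize(a[160:340,220:440],(400,327)),cv2.resize(b[190:340,220:440],(400,327))]); cv2.imwrite('pics/c3.png',o[:,:,::-1])
s=observe(); print(s['position'],s['force'],s['clock'])
for n,t0,t1,q in(('scene','s0','s3',(317,301)),('side','d0','d3',(353,318))):
    for t in(t0,t1): W=world(n,t); print(n,np.nanmedian(W[q[1]-2:q[1]+3,q[0]-2:q[0]+3].reshape(-1,3),0))
W=world('scene','s3'); y=-.205; C=np.array([.688,-.308]); d=W[...,:2]-C; X=d@[np.cos(y),np.sin(y)]; Y=d@[-np.sin(y),np.cos(y)]
m=(X<-.07)&(X>-.13)&(abs(Y)<.078)&(W[...,2]>.02)&(W[...,2]<.09)
for lo in np.arange(-.08,.08,.03):
    k=m&(Y>=lo)&(Y<lo+.03); print(lo.round(2),k.sum(),np.median(X[k]))
```

```text
[ 0.4498 -0.3266  0.2034] [0.0597 0.5126 0.018 ] 19.875
scene [ 0.4962 -0.1755  0.0357]
scene [ 0.4967 -0.1765  0.0359]
side [ 0.6111 -0.4614  0.0347]
side [ 0.6115 -0.4612  0.0358]
-0.08 303 -0.0870350918002865
-0.05 347 -0.08603820398455998
-0.02 366 -0.08611217679869548
0.01 381 -0.0864789792078682
0.04 395 -0.08709486853583875
0.07 159 -0.0873277238461379
```

View pics/c3.png

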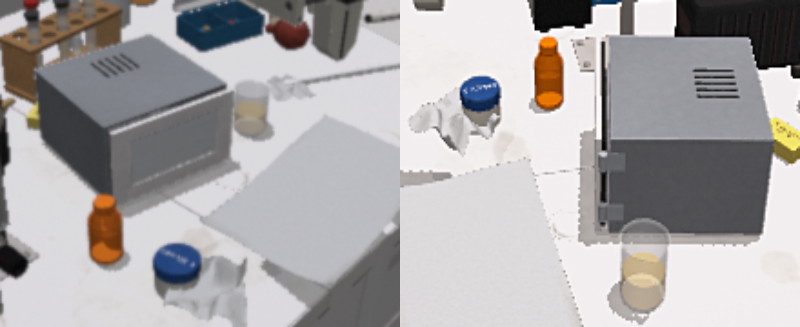

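The door is flat against the chamber front, and the jar and beaker have not moved. The robot is clear of everything.

```bash
python3 -c "
from cell import arm; print(arm.sign_off())"
```

```text
the job is handed in; nothing more can be done
None
```

The tray is fully home with the bottle inside and the door is shut against its stop. The jar and beaker have not moved, and I handed the job in at about 20 s; I did not see the bottle again once it was inside, so its standing upright rests on the slow, smooth push.

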